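# Load the sample slide and lock it under the hood

### The arm

A 6-joint arm with a two-finger parallel gripper is mounted at the origin on the work surface; the furniture and walls round the work are solid. World frame = base frame: x ahead of the robot, y to its left, z up, the work surface at z = 0. Lengths are in m, angles in rad, forces in N, time in s.
With the tool pointing down it reaches from about 0.3 to 0.775 m from the base axis. Payload 14.6 kg.
Tool frame: the origin (TCP) lies at the very end of the fingers, on their centre line; the grasp point (between the pads) lies 19 mm behind it (ctrl.grasp_offset is the distance from the TCP to the grasp point, in m); z points along the fingers, y is the line along which they close (so a half turn about z gives the same grasp; the last joint's range is limited). The gripper opens to 94 mm and grips with 3 to 60 N. Pads are 16 mm wide; open, the fingers measure 119 mm over their backs; the gripper's body (75 mm by 177 mm) begins 78 mm behind the grasp point.
Start: joints at [1.11, 0.3, 1.521, -0, 1.321, -0.067], TCP at [0.211, 0.508, 0.205] pointing down, gripper open.
Joint ranges: [-3.03, 3.03], [-0.79, 2.21], [0.23, 2.52], [-1.04, 4.18], [0, 3.07], [-2.55, 2.55]. Speed limits (rad/s): [2.22, 2.22, 2.57, 3.14, 3.14, 3.14].

### API

Orientations are given as [roll, pitch, yaw] about the fixed x, y, z axes, in that order (R = Rz(yaw) Ry(pitch) Rx(roll)).
In Python, from station import ctrl gives the robot as it stands.
- The arm moves only by the tool step_arm, never from a script. Its argument "plan" is a list that holds one entry, the list of rows, each a list of 6 numbers: the shift along the tool's x, y, z in units of 30 mm (1.0 is 30 mm), then the turn, a rotation vector about the tool's x, y, z in units of 6 degrees (1.0 is 6 degrees). In form: [[[dx, dy, dz, wx, wy, wz], ...]]. A call has 1 to 8 rows; each row is the pose to reach, as a shift and turn from the pose commanded when the call began, along the tool's axes at that moment; what a row does not reach only later rows make up. A row lasts 1/12 s, in which the tool goes at most 41.7 mm and 7.16 degrees, less where a joint would pass 70% of its speed; a pose out of reach is approached as far as the arm can. A call with a gripper value outside its range is refused whole. "grip" is the opening, from 0 (shut) to 1 (fully open), set as the call begins (left out, the last holds). The fingers move at their own pace and stop on an object; "squeeze" is the grip in N (left out, the last holds). Time passes only in rows, so rows that repeat a pose let the fingers close. It gives the time, the measured TCP pose, the force, the opening and the grip force at its end, in the units of the state.
- ctrl.get_obs(): the state, without advancing time (a new reading comes with each control period).
- ctrl.camera(name): name is "side" or "top" or "wrist"; returns the picture (420x560x3 uint8, red, green, blue); there is no depth.
- ctrl.camera_model(name): a dict with "intrinsics" (3x3 intrinsics, pixels), "R" (3x3) and "t" (3): a world point X has camera coordinates R X + t; the wrist camera has in their place "tool_from_camera" (4x4, takes a point from camera to tool coordinates, whose origin is the TCP and whose axes are the flange's). Camera axes: x right, y down, z forward; pixel columns grow to the right and rows downward; lengths in m; the calibration is good to about 2 mm. A picture is of the moment at which its call begins: read the wrist's pose just before it. camera_model takes no time and is no camera call.
- ctrl.hand_in(): hands the job in; it is judged then, once.
Trained networks look in the newest picture that a camera, given by its name, has taken for a name from the list of things; names that differ only in an ending like _2 or _b are one class to them, and where a whole thing is asked for, a point or a joint stands for the part that bears it (a point fixed in the world has none). Each returns a list of dicts, best first, with "confidence" (0 to 1); they miss things now and then, are a little off and sometimes report something else, mostly with a low value. They report only what shows in the picture. A call takes as long as a camera call.
- ctrl.masks_of(query, camera): "pixels" (420x560 bool, what is visible of it) and "at" ([column, row] in pixels, amid what is visible of it).
- ctrl.place_of(query, camera): "at" ([column, row] in pixels: a listed point, or the origin of a listed thing).
The state is a dict: "time_s": time; "qpos": joint angles; "joint_vel": joint speeds; "tau": joint torques, N m; "ee_pos": TCP position; "eef_rot": TCP orientation; "force": force on the tool from outside, world axes, zero at the start; "moment": the same for the moment, N m; "grip_width": finger opening in m; "grip_force": force on a finger pad.
Only numpy, scipy, OpenCV 4.12 (cv2) and the standard library are available. Lean on these libraries where they do the work, as an engineer would, in place of code of your own. Each camera call takes 0.05 s, during which the arm holds its last target. There are 200 camera calls.

### The job

Bring the sample slide out to its loading end (press the sprung button down, slide, and let it pop up through the hole at that end), then lay every sample holder that is out on the bench flat in its own pocket of the tray. With all of them in, press the button again and slide the tray fully in under the hood until the button pops up through the last hole, then turn the cam crank half a turn anticlockwise (seen from above) so that its hook draws the bolt in tight. Leave the dish, the timer and the spanner where they are.

Things in the scene. Friction and masses are not known exactly. Their poses are not given: they have to be found in the camera images.
- rig: Sample slide rig, fixed to the bench: grey base plate 195 x 420 x 10 mm with a square aluminium tube, a tray beside it, a hood and a cam lock. Origin at z = 0 on the tube's axis; own y runs along the tube from the loading end (right) towards the cam (left), own x to the tray's side, away from the robot (yaw within 0.15). Tube: x -22..22, y -170..70 mm, top z 60.
- last_hole (a point): Centre of the last hole, in the tube's top face (rig x 0, y 20, z 60 mm). There are four square holes, 22 mm, at rig y -130 (loading end), -80, -30 and +20 mm, joined by a slot 11 mm wide.
- hood (a point): Centre of the top of the grey hood's roof, z 85 mm. Hood: open front and ends, rig x 61..146, y -30..115 mm; it covers the tray when the slide is in, and nothing can be put into the tray below it.
- carriage (a joint): Position of the inner slide with its tray, m: 0 = button in the loading hole, holes at 0.05 and 0.10, 0.15 = last hole (tray under the hood, bolt pin in the cam's mouth). Travel -0.002 to 0.152; 2 mm play either way in a hole. Starts at 0.03 to 0.12: button up in a hole or caught under the tube top between two. Friction about 2 N, a little more with the button rubbing.
- button (a joint): How far the spring button is pressed, m: 0 = up (its 18 mm square collar in a hole locks the slide), about 0.008 = caught under the tube top, 0.012 = fully down. Press at least 8 mm (10 to 11 is safe) to free the slide; hold it down while leaving or passing over a hole. Let go, it pops up by itself within 2 mm of a hole's centre. Spring 5 N up, 9 N fully down.
- button_top (a point): Centre of the top of the button's black cap: rounded square 25 x 25 mm, 26 mm high, sides parallel to the rig, top at z 103 mm when up, 12 mm lower fully pressed; below it a thin stem enters the slot. At rig x 0, y = -130 mm + carriage. Can be gripped by its sides, fingertips about 20 mm below its top (tube top z 60 mm), pushed down and slid along.
- tray (a point): Centre of the tray's floor; axes as the rig; at rig x 102, z 40 mm, y = -130 mm + carriage. Tray 74 (x) x 179 (y) mm, walls 3 mm thick, 10 mm high above the floor; dividers 6 mm high at y -44, 0, +44 mm make four pockets 68 (x) x 41 (y) mm, centres y -66, -22, +22, +66 mm. A holder goes in with its 60 mm length along x.
- cam (a joint): Turn of the cam, rad, anticlockwise from above: 0 = open (crank along rig +y, hook's mouth to the slide), 3.14 = half a turn, tight (crank along rig -y, having passed the robot's side, rig -x). Starts 0 to 0.25; stops at 3.2. Friction 0.12 N m plus the bolt's pull; stays where left. Turned before the slide is in the last hole, its hook shuts the bolt out.
- crank_top (a point): Centre of the top of the crank's upright black round grip, 18 mm in diameter, 50 mm high (z 70 to 120 mm), 38 mm from the cam axis. The grip is a sleeve that spins freely on its pin, so it may be held and led round in an arc without turning the wrist, or pushed. Below it the flat crank arm, top at z 72 mm.
- cam_axis (a point): Point on the upright axis of the cam at the height of the grip's top (z 120 mm), rig x 0, y 131 mm. Fixed to the rig.
- bolt (a joint): How far the cam's hook has drawn the sprung bolt out of the end of the slide, m: 0 = slack, over 0.0025 = tight (3 to 7 mm when the slide is in the last hole and the cam has made its half turn).
- holder_1: Sample holder 1 of up to four alike (None if absent): bare aluminium plate 60 (own x) x 36 (own y) x 8 mm with an upright grip rib in its middle, 12 (own x) x 28 (own y) mm, rib top 34 mm above the underside. Origin: centre of the underside, z up. Grip the rib across its 12 mm (fingers close along own x). About 60 g. Starts on the bench right of the rig; either way round fits a pocket.
- holder_2: Sample holder 2 of up to four alike (None if absent): bare aluminium plate 60 (own x) x 36 (own y) x 8 mm with an upright grip rib in its middle, 12 (own x) x 28 (own y) mm, rib top 34 mm above the underside. Origin: centre of the underside, z up. Grip the rib across its 12 mm (fingers close along own x). About 60 g. Starts on the bench right of the rig; either way round fits a pocket.
- holder_3: Sample holder 3 of up to four alike (None if absent): bare aluminium plate 60 (own x) x 36 (own y) x 8 mm with an upright grip rib in its middle, 12 (own x) x 28 (own y) mm, rib top 34 mm above the underside. Origin: centre of the underside, z up. Grip the rib across its 12 mm (fingers close along own x). About 60 g. Starts on the bench right of the rig; either way round fits a pocket.
- holder_4: Sample holder 4 of up to four alike (None if absent): bare aluminium plate 60 (own x) x 36 (own y) x 8 mm with an upright grip rib in its middle, 12 (own x) x 28 (own y) mm, rib top 34 mm above the underside. Origin: centre of the underside, z up. Grip the rib across its 12 mm (fingers close along own x). About 60 g. Starts on the bench right of the rig; either way round fits a pocket.
- dish: Bystander: glass petri dish, 60 mm across, 12 mm high, on the bench in front of the rig. Leave alone.
- lab_timer: Bystander: white lab timer, 70 x 62 x 18 mm, on the bench in front of the rig. Leave alone.
- spanner: Bystander: steel open-ended spanner, 127 mm long, flat on the bench to the right, in front of the holders. Leave alone.

How it is judged:
On the way, in this order (a step that is already met when the one before it is completed fails the run):
1. the slide stands at its loading end with the button popped up in that hole (value of joint carriage below 0.004 m and value of joint button below 0.003 m), for 0.2 s.
2. with the slide still at the loading end, every holder lies flat in the tray's pockets (all of step 1 and x of holder_1 in the frame of tray between -0.008 and 0.008 m and y of holder_1 in the frame of tray between -0.088 and 0.088 m and z of holder_1 in the frame of tray between -0.004 and 0.004 m and angle between each of holder_1, holder_2, holder_3, holder_4's own z axis and vertical below 0.12 rad and x of holder_2 in the frame of tray between -0.008 and 0.008 m and y of holder_2 in the frame of tray between -0.088 and 0.088 m and z of holder_2 in the frame of tray between -0.004 and 0.004 m and x of holder_3 in the frame of tray between -0.008 and 0.008 m and y of holder_3 in the frame of tray between -0.088 and 0.088 m and z of holder_3 in the frame of tray between -0.004 and 0.004 m and x of holder_4 in the frame of tray between -0.008 and 0.008 m and y of holder_4 in the frame of tray between -0.088 and 0.088 m and z of holder_4 in the frame of tray between -0.004 and 0.004 m), for 0.2 s.
3. the slide is fully in, its button popped up in the last hole (value of joint carriage above 0.146 m and value of joint button below 0.003 m), for 0.2 s.
4. the cam has been turned half a turn and its hook has drawn the bolt tight (all of step 3 and value of joint cam above 2.9 rad and value of joint bolt above 0.0025 m), for 0.2 s.
At the end, for the whole second after the job is handed in: Slide past 0.146 m with the button up (under 3 mm), cam past 2.9 rad, bolt drawn over 2.5 mm; every holder present flat in the tray: underside within 4 mm of the floor, within 8 mm of the long centre line, inside the ends, tilt under 0.12 rad (all of step 4 and x of holder_1 in the frame of tray between -0.008 and 0.008 m and y of holder_1 in the frame of tray between -0.088 and 0.088 m and z of holder_1 in the frame of tray between -0.004 and 0.004 m and angle between each of holder_1, holder_2, holder_3, holder_4's own z axis and vertical below 0.12 rad and x of holder_2 in the frame of tray between -0.008 and 0.008 m and y of holder_2 in the frame of tray between -0.088 and 0.088 m and z of holder_2 in the frame of tray between -0.004 and 0.004 m and x of holder_3 in the frame of tray between -0.008 and 0.008 m and y of holder_3 in the frame of tray between -0.088 and 0.088 m and z of holder_3 in the frame of tray between -0.004 and 0.004 m and x of holder_4 in the frame of tray between -0.008 and 0.008 m and y of holder_4 in the frame of tray between -0.088 and 0.088 m and z of holder_4 in the frame of tray between -0.004 and 0.004 m); the robot touches nothing.
It fails at once if the dish, the timer or the spanner is moved more than 40 mm (distance of any of dish, lab_timer, spanner from where it was at the start of the episode above 0.04 m).
Of holder_1, holder_2, holder_3, holder_4 only 3 to 4 are there at a start; the rules pass over those that are not, and their reading is None.
At some moment in a run one of holder_1, holder_2, holder_3, holder_4 may be knocked a few centimetres aside while the robot is not near it.
Once in a run the grip may slacken for a moment while it holds something.
It also fails if it takes over 208 s, if anything falls off the work surface, if the arm or the gripper's body presses on something with over 40 N, if the wrist force passes 120 N, or if a joint passes its speed limit or range.

## Working session

There is one attempt and no reset: what is moved stays moved. The work goes in short steps, Python scripts to look and compute and a tool call to move; the robot and the scene stay as the last step left them, time stands still between calls to the robot, and variables do not carry over. Pictures are saved under pics/ and viewed, at most 14 in all, crops included, and the job is handed in when it is done.

Besides the shell and the picture viewer there is one more tool, called as name(argument=value, ...) on one line, values as JSON. step_arm: Moves the arm, as the interface text tells. Its arguments: {"type":"object","properties":{"plan":{"type":"array","items":{"type":"array","items":{"type":"array","items":{"type":"number"}}}},"grip":{"type":"number"},"squeeze":{"type":"number"}},"required":["plan"]}

```bash
ls; mkdir -p pics
cat > h.py <<'E'
import numpy as np, cv2
from station import ctrl
from scipy.spatial.transform import Rotation as Rot
def save(cam,fn):
    im=ctrl.camera(cam); cv2.imwrite('pics/'+fn,im[:,:,::-1]); return im
def tool():
    o=ctrl.get_obs(); T=np.eye(4); T[:3,:3]=Rot.from_euler('xyz',o['eef_rot']).as_matrix(); T[:3,3]=o['ee_pos']; return T
def cam(name,T=None):
    m=ctrl.camera_model(name); K=np.array(m['intrinsics'])
    if 'R' in m: return K,np.array(m['R']),np.array(m['t'])
    T=tool() if T is None else T
    W=T@np.array(m['tool_from_camera']); R=W[:3,:3].T; return K,R,-R@W[:3,3]
def ray(c,px):
    K,R,t=c; d=R.T@np.linalg.solve(K,[px[0],px[1],1]); return -R.T@t,d/np.linalg.norm(d)
def atz(c,px,z):
    o,d=ray(c,px); return o+d*(z-o[2])/d[2]
def tri(rs):
    A=np.zeros((3,3));b=np.zeros(3)
    for o,d in rs:
        P=np.eye(3)-np.outer(d,d);A+=P;b+=P@o
    x=np.linalg.solve(A,b); return x,[float(np.linalg.norm((np.eye(3)-np.outer(d,d))@(x-o))) for o,d in rs]
def proj(c,X):
    K,R,t=c; p=K@(R@np.asarray(X)+t); return p[:2]/p[2]
def move(pos,yaw=None):
    """units row from current pose to world pos (tool down), yaw"""
    T=tool(); d=T[:3,:3].T@(np.asarray(pos)-T[:3,3])/0.03
    w=np.zeros(3)
    if yaw is not None:
        w=Rot.from_matrix(T[:3,:3].T@Rot.from_euler('xyz',[np.pi,0,yaw]).as_matrix()).as_rotvec()*180/np.pi/6
    return np.round(np.r_[d,w],3).tolist()
E
python3 - <<'E'
from h import *
o=ctrl.get_obs(); print({k:np.round(v,3) for k,v in o.items()})
for c in ['side','top','wrist']:
    save(c,c+'0.png')
    K,R,t=cam(c); print(c,K[0,0],np.round(-R.T@t,3),np.round(R[2],2))
    for q in ['rig','last_hole','hood','button_top','tray','crank_top','cam_axis','holder_1','dish','lab_timer','spanner']:
        print(q,[(np.round(d['at']).tolist(),round(d['confidence'],2)) for d in ctrl.place_of(q,c)])
E
```

```text
pics
{'time_s': np.float64(0.0), 'qpos': array([ 1.11 ,  0.3  ,  1.522, -0.   ,  1.321, -0.067]), 'joint_vel': array([-0.   ,  0.001,  0.001, -0.   ,  0.   ,  0.001]), 'tau': array([-2.0000e-03, -5.3180e+01, -3.5274e+01,  7.1000e-02,  2.4000e-02,
       -0.0000e+00]), 'ee_pos': array([0.211, 0.508, 0.205]), 'eef_rot': array([-3.14 , -0.   ,  2.748]), 'force': array([ 0.578,  0.841, -0.36 ]), 'moment': array([0.063, 0.002, 0.008]), 'grip_force': np.float64(0.0), 'grip_width': np.float64(0.094)}
side 422.226798347531 [ 0.442 -1.184  0.552] [ 0.03  0.93 -0.37]
rig [([294.0, 222.0], 0.94)]
last_hole [([288.0, 203.0], 0.7), ([334.0, 314.0], 0.29)]
hood [([317.0, 192.0], 0.58)]
button_top [([295.0, 210.0], 0.51)]
tray [([331.0, 228.0], 0.62)]
crank_top [([282.0, 173.0], 0.74)]
cam_axis [([284.0, 177.0], 0.68)]
holder_1 [([333.0, 318.0], 0.95), ([281.0, 312.0], 0.76), ([262.0, 291.0], 0.66), ([308.0, 290.0], 0.62)]
dish [([237.0, 259.0], 0.7)]
lab_timer [([306.0, 287.0], 0.53), ([241.0, 223.0], 0.47)]
spanner [([319.0, 196.0], 0.7), ([224.0, 289.0], 0.57)]
top 416.32174943200505 [ 0.334 -0.083  1.325] [ 0.14  0.01 -0.99]
rig [([229.0, 206.0], 0.9)]
last_hole [([217.0, 207.0], 0.75)]
hood [([204.0, 173.0], 0.98), ([300.0, 259.0], 0.33)]
button_top [([255.0, 199.0], 0.47)]
tray [([251.0, 172.0], 0.69), ([350.0, 264.0], 0.38)]
crank_top [([164.0, 213.0], 0.76)]
cam_axis [([178.0, 208.0], 0.68)]
holder_1 [([374.0, 223.0], 0.77), ([386.0, 190.0], 0.77), ([349.0, 237.0], 0.63), ([350.0, 198.0], 0.49)]
dish [([302.0, 257.0], 0.53)]
lab_timer [([218.0, 262.0], 0.69)]
spanner [([350.0, 266.0], 0.49)]
wrist 319.7006651783826 [0.148 0.534 0.386] [ 0.22 -0.09 -0.97]
rig []
last_hole []
hood []
button_top []
tray []
crank_top []
cam_axis []
holder_1 []
dish []
lab_timer []
spanner []
```

Run:
```python
from h import *
im=cv2.imread('pics/top0.png')[140:300,130:430]; cv2.imwrite('pics/top0c.png',cv2.resize(im,None,fx=2.6,fy=2.6,interpolation=cv2.INTER_CUBIC))
im=cv2.imread('pics/side0.png')[150:340,190:380]; cv2.imwrite('pics/side0c.png',cv2.resize(im,None,fx=3.1,fy=3.1,interpolation=cv2.INTER_CUBIC))
```

```text
(no output)
```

View pics/top0c.png

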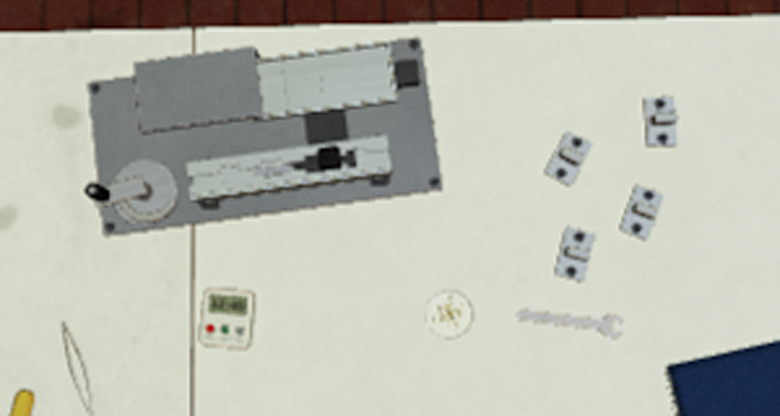

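View pics/side0c.png

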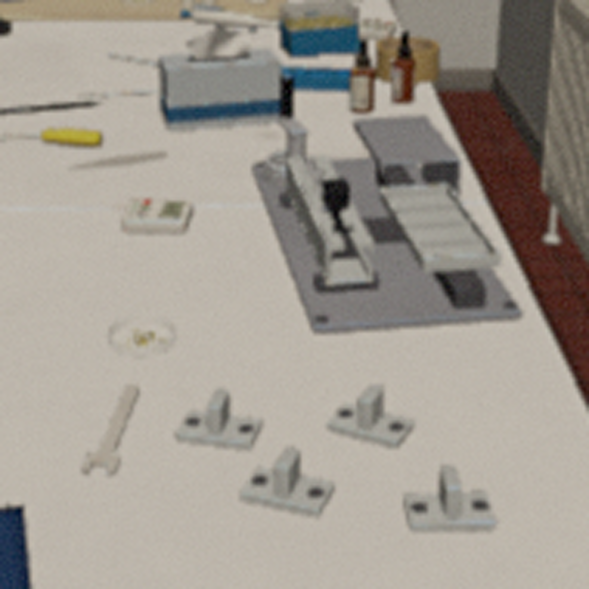

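Run:
```python
from h import *
ct,cs=cam('top'),cam('side')
pairs={'last':([217,207],[288,203]),'hood':([204,173],[317,192]),'btn':([255,199],[295,210]),'tray':([251,172],[331,228]),'crank':([164,213],[282,173]),'camax':([178,208],[284,177]),
'hA':([386,190],[333,318]),'hB':([374,223],[281,312]),'hC':([349,237],[262,291]),'hD':([350,198],[308,290]),'dish':([302,257],[237,259]),'timer':([218,262],[241,223]),'span':([350,266],[224,289])}
for k,(a,b) in pairs.items():
    x,e=tri([ray(ct,a),ray(cs,b)]); print(k,np.round(x,3),np.round(e,4))
print('base corners')
for p in [(90,82),(418,38),(441,188),(105,235)]:
    print(np.round(atz(ct,(p[0]/2.6+130,p[1]/2.6+140),0.01),3))
for p in [(134,62),(257,46),(261,118),(139,132)]: print('hood',np.round(atz(ct,(p[0]/2.6+130,p[1]/2.6+140),0.085),3))
```

```text
last [0.517 0.108 0.065] [0.004 0.004]
hood [0.617 0.145 0.09 ] [0.0054 0.0054]
btn [ 0.534 -0.01   0.087] [0.0061 0.0061]
tray [0.641 0.006 0.018] [0.0009 0.0009]
crank [0.499 0.255 0.123] [0.0007 0.0007]
camax [0.508 0.214 0.121] [0.0038 0.0038]
hA [ 0.579 -0.427 -0.   ] [0.0035 0.0035]
hB [ 0.471 -0.386 -0.011] [0.0007 0.0007]
hC [ 0.428 -0.303 -0.007] [0.001 0.001]
hD [ 0.546 -0.31  -0.002] [0.006 0.006]
dish [ 0.363 -0.151  0.   ] [0.0031 0.0031]
timer [ 0.356  0.116 -0.008] [0.0008 0.0008]
span [ 0.336 -0.301 -0.001] [0.0011 0.0011]
base corners
[0.649 0.287 0.01 ]
[ 0.696 -0.123  0.01 ]
[ 0.507 -0.147  0.01 ]
[0.457 0.265 0.01 ]
hood [0.654 0.215 0.085]
hood [0.67  0.069 0.085]
hood [0.584 0.065 0.085]
hood [0.57  0.208 0.085]
```

Run:
```python
from h import *
print(move([0.50,0.03,0.28],3.256))
```

```text
[-15.007, -11.015, -2.485, 0.0, 0.0, -4.853]
```

step_arm(plan=[[[-7.5, -5.5, -2.5, 0, 0, -4.85], [-15, -11, -2.5, 0, 0, -4.85], [-15, -11, -2.5, 0, 0, -4.85], [-15, -11, -2.5, 0, 0, -4.85], [-15, -11, -2.5, 0, 0, -4.85], [-15, -11, -2.5, 0, 0, -4.85], [-15, -11, -2.5, 0, 0, -4.85], [-15, -11, -2.5, 0, 0, -4.85]]])

```text
time_s: 2.47
ee_pos: [0.3761, 0.2347, 0.2511]
eef_rot: [3.141, 0.001, -3.027]
force: [1.5, -0.2, 0.2]
grip_width: 0.0942
grip_force: 0.0
```

Run:
```python
from h import *
print(move([0.50,0.03,0.28],3.256))
```

```text
[-3.324, -7.25, -0.964, 0.002, 0.005, -0.0]
```

step_arm(plan=[[[-3.3, -7.25, -1, 0, 0, 0], [-3.3, -7.25, -1, 0, 0, 0], [-3.3, -7.25, -1, 0, 0, 0], [-3.3, -7.25, -1, 0, 0, 0], [-3.3, -7.25, -1, 0, 0, 0], [-3.3, -7.25, -1, 0, 0, 0], [-3.3, -7.25, -1, 0, 0, 0], [-3.3, -7.25, -1, 0, 0, 0]]])

```text
time_s: 3.13
ee_pos: [0.4991, 0.0306, 0.2803]
eef_rot: [3.141, -0.0, -3.03]
force: [-0.8, -0.3, 0.0]
grip_width: 0.0942
grip_force: 0.0
```

Run:
```python
from h import *
T=tool();np.save('T1.npy',T); im=save('wrist','w1.png'); c=cam('wrist',T)
print(T[:3,3])
for q in ['last_hole','button_top','tray','hood','crank_top','cam_axis','holder_1']:
    for d in ctrl.place_of(q,'wrist')[:4]: print(q,np.round(d['at'],1),round(d['confidence'],2))
```

```text
[0.49905338 0.03058472 0.28032807]
last_hole [331.6 213. ] 0.73
last_hole [237.4 223.6] 0.29
button_top [240.6 221.1] 0.84
button_top [355.3  83.9] 0.64
tray [250.7 281.5] 0.74
hood [351.  295.3] 0.95
hood [157.5  61.4] 0.48
crank_top [480.7 224.5] 0.59
cam_axis [355.2 297. ] 0.6
cam_axis [442.1 226.7] 0.56
cam_axis [314.3 205.3] 0.28
holder_1 [ 46.9 189. ] 0.87
holder_1 [ 41.6 102.7] 0.77
```

View pics/w1.png

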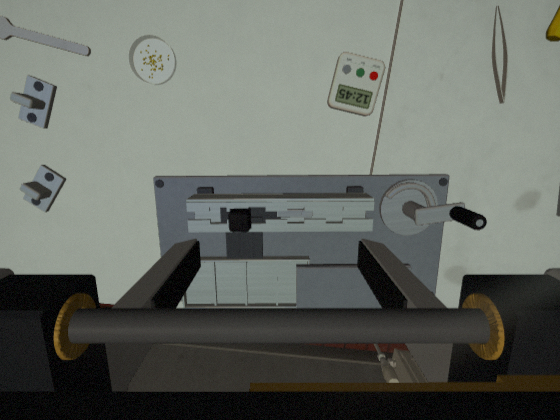

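Run:
```python
from h import *
c=cam('wrist',np.load('T1.npy'))
for n,p,z in [('base R',(154,177),.01),('base L',(449,175),.01),('tubeR near',(187,198),.06),('tubeL near',(374,197),.06),('tubeR far',(187,233),.06),('tubeL far',(374,231),.06),('last',(331.6,213),.06),('btn',(240.6,221.1),.1),('crank',(480.7,224.5),.12),('camax',(442.1,226.7),.12),('disk', (411,208),.06)]:
    print(n,np.round(atz(c,p,z),4))
ct,cs=cam('top'),cam('side')
print(tri([ray(ct,[255,199]),ray(cs,[295,210]),ray(c,[240.6,221.1])]))
print(tri([ray(ct,[164,213]),ray(cs,[282,173]),ray(c,[480.7,224.5])]))
print(tri([ray(ct,[217,207]),ray(cs,[288,203]),ray(c,[331.6,213])]))
im=cv2.imread('pics/w1.png')[165:260,145:505]; cv2.imwrite('pics/w1c.png',cv2.resize(im,None,fx=2.2,fy=2.2,interpolation=cv2.INTER_CUBIC))
```

```text
base R [ 0.5073 -0.1461  0.01  ]
base L [0.4584 0.2674 0.01  ]
tubeR near [ 0.5211 -0.0851  0.06  ]
tubeL near [0.4934 0.1518 0.06  ]
tubeR far [ 0.5679 -0.083   0.06  ]
tubeL far [0.538 0.16  0.06 ]
last [0.5202 0.1012 0.06  ]
btn [ 0.5327 -0.0109  0.1   ]
crank [0.5016 0.2555 0.12  ]
camax [0.5088 0.2136 0.12  ]
disk [0.5023 0.2017 0.06  ]
(array([ 0.53438597, -0.01083361,  0.08833211]), [0.005437066193514066, 0.006870330458180697, 0.0019049575837828373])
(array([0.4994046 , 0.25422584, 0.12315653]), [0.0015774521583434287, 0.00024284825219561358, 0.001729961862584823])
(array([0.51749427, 0.10410211, 0.06674793]), [0.005338744280120745, 0.004647454110596389, 0.004315341312797639])
```

View pics/w1c.png

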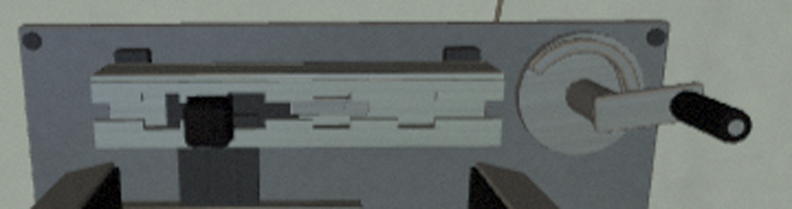

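Run:
```python
from h import *
c=cam('wrist',np.load('T1.npy'))
print('hood',atz(c,(351,295.3),.085),'tray',atz(c,(250.7,281.5),.04))
print(move([0.533,-0.011,0.130],3.259),move([0.533,-0.011,0.076],3.259))
```

```text
hood [0.62003191 0.13758308 0.085     ] tray [0.63711654 0.00533855 0.04      ]
[-0.975, -1.568, 5.024, -0.0, 0.002, -0.021] [-0.974, -1.567, 6.824, -0.0, 0.002, -0.021]
```

step_arm(plan=[[[-1, -1.57, 2, 0, 0, 0], [-1, -1.57, 4, 0, 0, 0], [-1, -1.57, 5, 0, 0, 0], [-1, -1.57, 5.8, 0, 0, 0], [-1, -1.57, 6.5, 0, 0, 0], [-1, -1.57, 6.8, 0, 0, 0], [-1, -1.57, 6.8, 0, 0, 0], [-1, -1.57, 6.8, 0, 0, 0]]])

```text
time_s: 4.2
ee_pos: [0.5346, -0.0114, 0.0783]
eef_rot: [-3.141, 0.001, -3.027]
force: [0.2, 0.1, 0.5]
grip_width: 0.0939
grip_force: 0.0
```

step_arm(plan=[[[0, 0, 0, 0, 0, 0], [0, 0, 0, 0, 0, 0], [0, 0, 0, 0, 0, 0], [0, 0, 0, 0, 0, 0], [0, 0, 0, 0, 0, 0], [0, 0, 0, 0, 0, 0], [0, 0, 0, 0, 0, 0]]], grip=0, squeeze=25)

```text
time_s: 4.78
ee_pos: [0.5339, -0.0117, 0.0767]
eef_rot: [-3.142, 0.0, -3.028]
force: [0.0, -0.2, 0.1]
grip_width: 0.051
grip_force: 0.0
```

step_arm(plan=[[[0, 0, 0, 0, 0, 0], [0, 0, 0, 0, 0, 0], [0, 0, 0, 0, 0, 0], [0, 0, 0, 0, 0, 0], [0, 0, 0, 0, 0, 0], [0, 0, 0, 0, 0, 0], [0, 0, 0, 0, 0, 0]]])

```text
time_s: 5.37
ee_pos: [0.5339, -0.012, 0.0766]
eef_rot: [-3.141, -0.0, -3.027]
force: [0.5, -5.0, -0.7]
grip_width: 0.0252
grip_force: 25.0
```

step_arm(plan=[[[0, 0, 0, 0, 0, 0], [0, 0, 0, 0, 0, 0], [0, 0, 0.1, 0, 0, 0], [0, 0, 0.1, 0, 0, 0]]])

```text
time_s: 5.7
ee_pos: [0.534, -0.0116, 0.0738]
eef_rot: [3.142, 0.0, -3.028]
force: [-3.3, -2.7, 9.6]
grip_width: 0.0244
grip_force: 25.0
```

step_arm(plan=[[[0, -0.2, 0, 0, 0, 0], [0, -0.4, 0, 0, 0, 0], [0, -0.6, 0, 0, 0, 0], [0, -0.8, 0, 0, 0, 0], [0, -1.0, 0, 0, 0, 0], [0, -1.1, 0, 0, 0, 0], [0, -1.1, 0, 0, 0, 0]]])

```text
time_s: 6.28
ee_pos: [0.5379, -0.0446, 0.0742]
eef_rot: [3.141, 0.001, -3.028]
force: [-2.9, -1.4, 8.1]
grip_width: 0.0248
grip_force: 25.0
```

step_arm(plan=[[[0, -0.05, 0, 0, 0, 0], [0, -0.1, 0, 0, 0, 0], [0, -0.1, 0, 0, 0, 0]]])

```text
time_s: 6.53
ee_pos: [0.538, -0.0461, 0.0741]
eef_rot: [3.139, 0.0, -3.028]
force: [-3.1, 7.5, 8.3]
grip_width: 0.0249
grip_force: 25.0
```

step_arm(plan=[[[0, 0.1, 0, 0, 0, 0], [0, 0.1, 0, 0, 0, 0], [0, 0.1, -0.3, 0, 0, 0], [0, 0.1, -0.35, 0, 0, 0], [0, 0.1, -0.35, 0, 0, 0]]])

```text
time_s: 6.95
ee_pos: [0.5377, -0.044, 0.0844]
eef_rot: [3.141, 0.0, -3.027]
force: [-0.8, 2.5, 4.9]
grip_width: 0.0248
grip_force: 25.0
```

step_arm(plan=[[[0, 0, 0, 0, 0, 0], [0, 0, 0, 0, 0, 0], [0, 0, -0.5, 0, 0, 0], [0, 0, -1.7, 0, 0, 0], [0, 0, -3, 0, 0, 0], [0, 0, -4, 0, 0, 0], [0, 0, -4.5, 0, 0, 0], [0, 0, -4.5, 0, 0, 0]]], grip=1)

```text
time_s: 7.62
ee_pos: [0.5388, -0.0447, 0.2227]
eef_rot: [-3.14, 0.006, -3.028]
force: [0.3, -1.1, 0.0]
grip_width: 0.0746
grip_force: 0.0
```

Run:
```python
from h import *
T=tool();np.save('T2.npy',T); im=save('wrist','w2.png'); c=cam('wrist',T)
print(T[:3,3])
for q in ['last_hole','button_top','tray','hood']:
    for d in ctrl.place_of(q,'wrist')[:2]: print(q,np.round(d['at'],1),round(d['confidence'],2))
print(move([0.50,-0.43,0.26],1.65))
```

```text
[ 0.53881009 -0.04465013  0.22265005]
last_hole [415.4 197.8] 0.61
button_top [277.2 206.6] 0.62
tray [279.1 276.8] 0.62
tray [414.2 197.4] 0.55
[2.696, -12.628, -1.419, -0.014, -0.023, 15.332]
```

step_arm(plan=[[[2.7, -12.6, -1.4, 0, 0, 15.3], [2.7, -12.6, -1.4, 0, 0, 15.3], [2.7, -12.6, -1.4, 0, 0, 15.3], [2.7, -12.6, -1.4, 0, 0, 15.3], [2.7, -12.6, -1.4, 0, 0, 15.3], [2.7, -12.6, -1.4, 0, 0, 15.3], [2.7, -12.6, -1.4, 0, 0, 15.3], [2.7, -12.6, -1.4, 0, 0, 15.3]]])

```text
time_s: 8.53
ee_pos: [0.5047, -0.3761, 0.2539]
eef_rot: [-3.141, -0.002, 2.249]
force: [0.4, 0.4, 0.1]
grip_width: 0.0941
grip_force: 0.0
```

Run:
```python
from h import *
c=cam('wrist',np.load('T2.npy'))
print('last',atz(c,(415.4,197.8),.06),'btn',atz(c,(277.2,206.6),.103),'tray',atz(c,(279.1,276.8),.04))
print(move([0.50,-0.43,0.26],1.65))
```

```text
last [0.52119934 0.10288258 0.06      ] btn [ 0.5383847  -0.04670193  0.103     ] tray [ 0.64047465 -0.0332016   0.04      ]
[-1.298, -1.25, -0.204, -0.008, -0.017, 5.724]
```

step_arm(plan=[[[-1.3, -1.25, 0, 0, 0, 5.7], [-1.3, -1.25, 0, 0, 0, 5.7], [-1.3, -1.25, 0, 0, 0, 5.7], [-1.3, -1.25, 0, 0, 0, 5.7], [-1.3, -1.25, 0, 0, 0, 5.7], [-1.3, -1.25, 0, 0, 0, 5.7]]])

```text
time_s: 9.03
ee_pos: [0.5009, -0.4282, 0.2535]
eef_rot: [-3.14, -0.002, 1.654]
force: [0.1, -0.8, -0.1]
grip_width: 0.0941
grip_force: 0.0
```

```bash
cat > hold.py <<'E'
from h import *
def look(fn,z=0.0):
    T=tool();np.save(fn+'T.npy',T); im=save('wrist',fn+'.png'); c=cam('wrist',T)
    for d in ctrl.place_of('holder_1','wrist'):
        print('place',np.round(d['at'],1),round(d['confidence'],2),np.round(atz(c,d['at'],0)[:2],4))
    for d in ctrl.masks_of('holder_1','wrist'):
        ys,xs=np.nonzero(d['pixels'])
        g=cv2.cvtColor(im,cv2.COLOR_RGB2HSV)
        P=np.array([atz(c,(x,y),0.008)[:2] for x,y in zip(xs,ys)])
        r=cv2.minAreaRect((P*1000).astype(np.float32)); print('mask',len(xs),np.round(d['at']),round(d['confidence'],2),np.round(r[0],1),np.round(r[1],1),round(r[2],1))
E
python3 - <<'E'
from hold import *
look('w3'); print(tool()[:3,3])
E
```

```text
place [319.4  94.1] 0.87 [ 0.5425 -0.3049]
place [340.1 186.4] 0.86 [ 0.5842 -0.4211]
place [258.2 155.4] 0.75 [ 0.4696 -0.3887]
place [225.1  88.1] 0.59 [ 0.4217 -0.3076]
mask 1233 [258. 157.] 0.83 [ 473.2 -391.1] [36.3 59.3] 68.1
mask 1193 [342. 185.] 0.72 [ 584.9 -420.5] [60.2 37.8] 0.8
mask 1529 [226.  88.] 0.65 [ 423.6 -307.3] [37.6 61.8] 74.9
[ 0.5011546  -0.42805034  0.25433884]
```

View pics/w3.png

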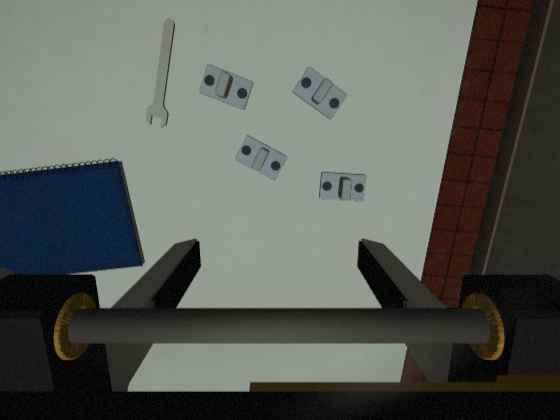

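```bash
cat >> hold.py <<'E'
def holes(fn,pairs,r=8):
    g=cv2.imread('pics/'+fn+'.png',0).astype(float); c=cam('wrist',np.load(fn+'T.npy'))
    for n,pp in pairs.items():
        W=[]
        for p in pp:
            for _ in range(3):
                x,y=int(round(p[0])),int(round(p[1])); s=g[y-r:y+r+1,x-r:x+r+1]
                w=np.clip((s.min()+25)-s,0,None)
                yy,xx=np.mgrid[y-r:y+r+1,x-r:x+r+1]; w=w*(np.hypot(xx-p[0],yy-p[1])<r); p=((w*xx).sum()/w.sum(),(w*yy).sum()/w.sum())
            W.append(atz(c,p,.008)[:2])
        d=W[1]-W[0]; print(n,np.round((W[0]+W[1])/2,4),'len',round(np.linalg.norm(d),4),'long axis',round(np.arctan2(d[1],d[0]),3))
E
python3 - <<'E'
from hold import *
holes('w3',{'D':[(306,83),(334,99)],'A':[(328,186),(361,188)],'B':[(247,150),(276,165)],'C':[(212,81),(242,93)]},7)
E
```

```text
D [ 0.5422 -0.304 ] len 0.0435 long axis -0.514
A [ 0.5859 -0.4197] len 0.0433 long axis 0.023
B [ 0.4734 -0.3906] len 0.0433 long axis -0.406
C [ 0.4234 -0.3065] len 0.0433 long axis -0.278
```

Run:
```python
from h import *
print(move([0.5859,-0.4197,0.012],1.594))
```

```text
[0.012, 2.844, 8.076, -0.007, -0.008, 0.654]
```

step_arm(plan=[[[0, 1.4, 0, 0, 0, 0.6], [0, 2.84, 2, 0, 0, 0.65], [0, 2.84, 4, 0, 0, 0.65], [0, 2.84, 5.5, 0, 0, 0.65], [0, 2.84, 6.5, 0, 0, 0.65], [0, 2.84, 7.4, 0, 0, 0.65], [0, 2.84, 7.9, 0, 0, 0.65], [0, 2.84, 8.05, 0, 0, 0.65]]], grip=0.5)

```text
time_s: 9.85
ee_pos: [0.5851, -0.4197, 0.0088]
eef_rot: [-3.138, -0.003, 1.594]
force: [1.0, -1.1, 0.7]
grip_width: 0.0472
grip_force: 0.0
```

step_arm(plan=[[[0, 0, 0, 0, 0, 0], [0, 0, 0, 0, 0, 0], [0, 0, 0, 0, 0, 0], [0, 0, 0, 0, 0, 0], [0, 0, 0, 0, 0, 0], [0, 0, 0, 0, 0, 0], [0, 0, 0, 0, 0, 0]]], grip=0, squeeze=30)

```text
time_s: 10.43
ee_pos: [0.5862, -0.4208, 0.0141]
eef_rot: [3.141, 0.0, 1.591]
force: [-0.3, 0.8, 3.2]
grip_width: 0.0117
grip_force: 30.0
```

Run:
```python
from h import *
print(move([0.6320,0.0330,0.125],1.688))
```

```text
[15.092, 1.832, -3.701, 0.004, 0.004, -0.927]
```

step_arm(plan=[[[0, 0, -1, 0, 0, 0], [0.5, 0, -2.3, 0, 0, 0], [15, 1.8, -3.7, 0, 0, -0.9], [15, 1.8, -3.7, 0, 0, -0.9], [15, 1.8, -3.7, 0, 0, -0.9], [15, 1.8, -3.7, 0, 0, -0.9], [15, 1.8, -3.7, 0, 0, -0.9], [15, 1.8, -3.7, 0, 0, -0.9]]])

```text
time_s: 11.1
ee_pos: [0.6113, -0.1563, 0.1068]
eef_rot: [3.141, 0.0, 1.685]
force: [1.3, 0.3, -1.0]
grip_width: 0.012
grip_force: 30.0
```

Run:
```python
from h import *
print(move([0.6320,0.0330,0.1],1.688))
```

```text
[6.19, 1.405, 0.226, 0.002, 0.001, -0.029]
```

step_arm(plan=[[[6.2, 1.4, 0, 0, 0, 0], [6.2, 1.4, 0, 0, 0, 0], [6.2, 1.4, 0, 0, 0, 0], [6.2, 1.4, 0, 0, 0, 0], [6.2, 1.4, 0, 0, 0, 0], [6.2, 1.4, 0, 0, 0, 0], [6.2, 1.4, 0, 0, 0, 0], [6.2, 1.4, 0, 0, 0, 0]]])

```text
time_s: 11.77
ee_pos: [0.6319, 0.0305, 0.1063]
eef_rot: [-3.141, 0.0, 1.685]
force: [-0.6, -0.2, -0.3]
grip_width: 0.0118
grip_force: 3.0
```

Run:
```python
from h import *
print(move([0.6320,0.0330,0.056],1.688))
T=tool();np.save('w4T.npy',T); im=save('wrist','w4.png')
```

```text
[0.082, 0.011, 1.678, -0.001, 0.002, -0.031]
```

View pics/w4.png

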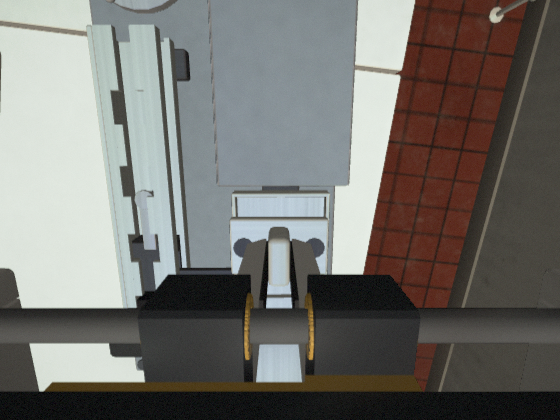

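Run:
```python
from h import *
c=cam('wrist',np.load('w4T.npy'))
a=.117; ex=np.array([np.cos(a),np.sin(a)]); ey=np.array([-np.sin(a),np.cos(a)]); t=np.array([.6397,-.0325])
for x in (-37,-34,34,37):
  for y in (86.5,89.5):
    print(x,y,np.round(proj(c,[*(t+ex*x/1e3+ey*y/1e3),.05]),1))
im=cv2.imread('pics/w4.png')[180:260,215:345]; cv2.imwrite('pics/w4c.png',cv2.resize(im,None,fx=5,fy=5,interpolation=cv2.INTER_CUBIC))
print(ctrl.get_obs()['grip_force'])
```

```text
-37 86.5 [230.1 196.7]
-37 89.5 [229.9 192.7]
-34 86.5 [234.1 196.6]
-34 89.5 [233.9 192.7]
34 86.5 [324.3 196.3]
34 89.5 [324.5 192.4]
37 86.5 [328.3 196.3]
37 89.5 [328.5 192.4]
2.9998432472348213
```

View pics/w4c.png

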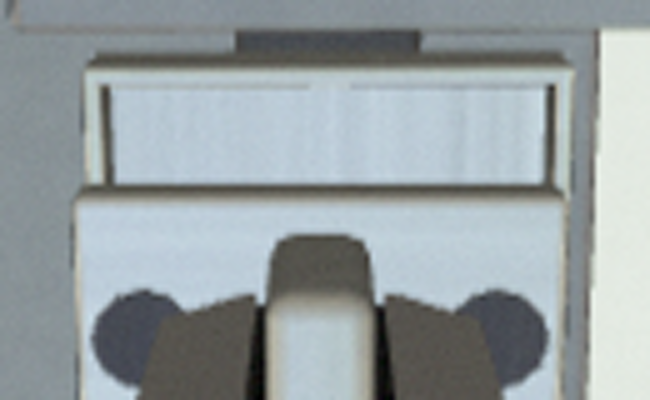

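step_arm(plan=[[[0.04, 0.02, 0, 0, 0, 0], [0.08, 0.05, 0.3, 0, 0, 0], [0.08, 0.05, 0.8, 0, 0, 0], [0.08, 0.05, 1.2, 0, 0, 0], [0.08, 0.05, 1.45, 0, 0, 0], [0.08, 0.05, 1.6, 0, 0, 0], [0.08, 0.05, 1.65, 0, 0, 0], [0.08, 0.05, 1.7, 0, 0, 0]]], grip=0, squeeze=30)

```text
time_s: 12.48
ee_pos: [0.6334, 0.0338, 0.0554]
eef_rot: [3.141, 0.0, 1.685]
force: [0.7, -0.9, -1.0]
grip_width: 0.0119
grip_force: 30.0
```

step_arm(plan=[[[0, 0, 0.05, 0, 0, 0], [0, 0, 0.05, 0, 0, 0], [0, 0, 0.05, 0, 0, 0]]], grip=0.5)

```text
time_s: 12.73
ee_pos: [0.6334, 0.0339, 0.0543]
eef_rot: [3.141, 0.0, 1.685]
force: [0.1, -0.2, 0.0]
grip_width: 0.0284
grip_force: 0.0
```

step_arm(plan=[[[0, 0, 0, 0, 0, 0], [0, 0, -1, 0, 0, 0], [0, 0, -2.5, 0, 0, 0], [-2, -0.5, -3.5, 0, 0, 0], [-16, -5, -3.5, 0, 0, 4], [-16, -5, -3.5, 0, 0, 4], [-16, -5, -3.5, 0, 0, 4], [-16, -5, -3.5, 0, 0, 4]]])

```text
time_s: 13.4
ee_pos: [0.5959, -0.1677, 0.1508]
eef_rot: [3.141, 0.0, 1.259]
force: [0.3, -0.6, -1.0]
grip_width: 0.0473
grip_force: 0.0
```

Run:
```python
from h import *
print(move([0.47,-0.42,0.2],1.3))
```

```text
[-9.291, -1.412, -1.64, 0.008, 0.0, -0.392]
```

step_arm(plan=[[[-9.3, -1.4, -1.6, 0, 0, 0], [-9.3, -1.4, -1.6, 0, 0, 0], [-9.3, -1.4, -1.6, 0, 0, 0], [-9.3, -1.4, -1.6, 0, 0, 0], [-9.3, -1.4, -1.6, 0, 0, 0], [-9.3, -1.4, -1.6, 0, 0, 0], [-9.3, -1.4, -1.6, 0, 0, 0], [-9.3, -1.4, -1.6, 0, 0, 0]]])

```text
time_s: 14.07
ee_pos: [0.4697, -0.4248, 0.1996]
eef_rot: [3.14, 0.002, 1.261]
force: [-0.3, -0.1, -0.6]
grip_width: 0.0468
grip_force: 0.0
```

```bash
cat >> hold.py <<'E'
def auto(fn,refs):
    T=tool();np.save(fn+'T.npy',T); im=save('wrist',fn+'.png'); c=cam('wrist',T)
    for n,(x,y,th) in refs.items():
        e=np.array([np.cos(th),np.sin(th)])*.0216
        holes(fn,{n:[proj(c,[x-e[0],y-e[1],.008]),proj(c,[x+e[0],y+e[1],.008])]},8)
    for d in ctrl.place_of('holder_1','wrist'):
        print('place',np.round(d['at'],1),round(d['confidence'],2),np.round(atz(c,d['at'],0)[:2],4))
E
python3 - <<'E'
from hold import *
auto('w5',{'B':(.4734,-.3906,-.406),'C':(.4234,-.3065,-.278),'D':(.5422,-.304,-.514)})
print(move([0.4734,-.3906,.012],1.165))
E
```

```text
B [ 0.4735 -0.3907] len 0.0433 long axis -0.399
C [ 0.4234 -0.3064] len 0.0433 long axis -0.28
D [ 0.5422 -0.304 ] len 0.0432 long axis -0.513
place [209.3 107.5] 0.82 [ 0.4252 -0.3077]
place [270.4 166.7] 0.64 [ 0.4703 -0.3922]
place [306.2  68.2] 0.6 [ 0.5414 -0.3017]
[0.963, -0.26, 6.211, 0.004, 0.001, 0.944]
```

step_arm(plan=[[[0.5, -0.15, 0.5, 0, 0, 0.9], [0.96, -0.26, 1.8, 0, 0, 0.92], [0.96, -0.26, 3, 0, 0, 0.92], [0.96, -0.26, 4.2, 0, 0, 0.92], [0.96, -0.26, 5.2, 0, 0, 0.92], [0.96, -0.26, 5.8, 0, 0, 0.92], [0.96, -0.26, 6.1, 0, 0, 0.92], [0.96, -0.26, 6.15, 0, 0, 0.92]]])

```text
time_s: 14.83
ee_pos: [0.4739, -0.3882, 0.0121]
eef_rot: [-3.139, -0.001, 1.171]
force: [-0.7, 0.4, -0.3]
grip_width: 0.0471
grip_force: 0.0
```

step_arm(plan=[[[0, 0, 0, 0, 0, 0], [0, 0, 0, 0, 0, 0], [0, 0, 0, 0, 0, 0], [0, 0, 0, 0, 0, 0], [0, 0, 0, 0, 0, 0], [0, 0, 0, 0, 0, 0], [0, 0, 0, 0, 0, 0]]], grip=0, squeeze=40)

```text
time_s: 15.42
ee_pos: [0.4741, -0.3899, 0.0142]
eef_rot: [3.141, 0.0, 1.17]
force: [-0.7, 0.6, 4.6]
grip_width: 0.0117
grip_force: 40.0
```

Run:
```python
from h import *
print(move([0.6381,-0.0106,0.11],1.688))
```

```text
[13.774, 0.1, -3.197, 0.006, 0.005, -4.95]
```

step_arm(plan=[[[0, 0, -1, 0, 0, 0], [0, 0, -2.2, 0, 0, 0], [13.8, 0.1, -3.2, 0, 0, -5], [13.8, 0.1, -3.2, 0, 0, -5], [13.8, 0.1, -3.2, 0, 0, -5], [13.8, 0.1, -3.2, 0, 0, -5], [13.8, 0.1, -3.2, 0, 0, -5], [13.8, 0.1, -3.2, 0, 0, -5]]])

```text
time_s: 16.08
ee_pos: [0.5733, -0.1589, 0.098]
eef_rot: [3.142, -0.0, 1.695]
force: [1.7, -0.5, -0.0]
grip_width: 0.0117
grip_force: 40.0
```

Run:
```python
from h import *
print(move([0.6381,-0.0106,0.105],1.688))
```

```text
[4.637, 2.759, -0.233, 0.0, -0.0, 0.07]
```

step_arm(plan=[[[4.64, 2.76, -0.2, 0, 0, 0], [4.64, 2.76, -0.2, 0, 0, 0], [4.64, 2.76, -0.2, 0, 0, 0.07], [4.64, 2.76, -0.2, 0, 0, 0.07], [4.64, 2.76, -0.2, 0, 0, 0.07], [4.64, 2.76, -0.2, 0, 0, 0.07], [4.64, 2.76, -0.2, 0, 0, 0.07]]])

```text
time_s: 16.67
ee_pos: [0.6377, -0.013, 0.1034]
eef_rot: [-3.141, 0.0, 1.686]
force: [-0.0, -0.5, -0.3]
grip_width: 0.0115
grip_force: 40.0
```

Run:
```python
from h import *
print(move([0.6381,-0.0106,0.055],1.688))
save('wrist','w6.png')
```

```text
[0.077, 0.023, 1.614, -0.007, 0.001, -0.018]
```

View pics/w6.png

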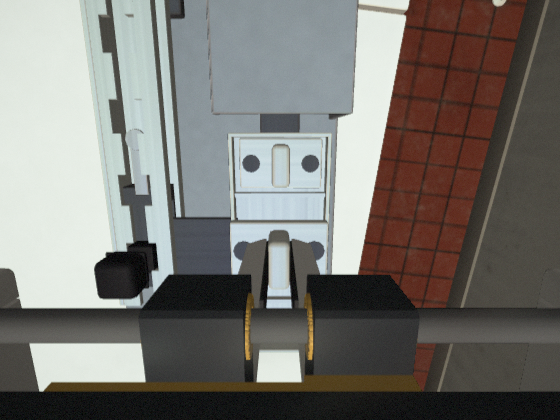

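step_arm(plan=[[[0.04, 0.01, 0, 0, 0, 0], [0.07, 0.02, 0.3, 0, 0, 0], [0.07, 0.02, 0.8, 0, 0, 0], [0.07, 0.02, 1.15, 0, 0, 0], [0.07, 0.02, 1.4, 0, 0, 0], [0.07, 0.02, 1.55, 0, 0, 0], [0.07, 0.02, 1.62, 0, 0, 0], [0.07, 0.02, 1.62, 0, 0, 0]]])

```text
time_s: 17.38
ee_pos: [0.6383, -0.0105, 0.0549]
eef_rot: [-3.141, -0.0, 1.686]
force: [-1.0, -0.2, -0.8]
grip_width: 0.0118
grip_force: 40.0
```

step_arm(plan=[[[0, 0, 0.03, 0, 0, 0], [0, 0, 0.03, 0, 0, 0], [0, 0, 0.03, 0, 0, 0]]], grip=0.5)

```text
time_s: 17.63
ee_pos: [0.6386, -0.0104, 0.0547]
eef_rot: [3.141, 0.0, 1.686]
force: [-0.0, -0.8, 0.4]
grip_width: 0.0282
grip_force: 0.0
```

step_arm(plan=[[[0, 0, 0, 0, 0, 0], [0, 0, -1, 0, 0, 0], [0, 0, -2.5, 0, 0, 0], [-2, -0.5, -3.5, 0, 0, 0], [-14, -6, -3.5, 0, 0, 4], [-14, -6, -3.5, 0, 0, 4], [-14, -6, -3.5, 0, 0, 4], [-14, -6, -3.5, 0, 0, 4]]])

```text
time_s: 18.3
ee_pos: [0.5831, -0.2074, 0.1516]
eef_rot: [3.141, 0.0, 1.26]
force: [0.3, -0.2, -0.3]
grip_width: 0.047
grip_force: 0.0
```

Run:
```python
from h import *
print(move([0.44,-0.36,0.2],1.293))
```

```text
[-6.301, -2.983, -1.616, 0.007, 0.001, -0.315]
```

step_arm(plan=[[[-6.3, -3, -1.6, 0, 0, -0.3], [-6.3, -3, -1.6, 0, 0, -0.3], [-6.3, -3, -1.6, 0, 0, -0.3], [-6.3, -3, -1.6, 0, 0, -0.3], [-6.3, -3, -1.6, 0, 0, -0.3], [-6.3, -3, -1.6, 0, 0, -0.3], [-6.3, -3, -1.6, 0, 0, -0.3]]])

```text
time_s: 18.88
ee_pos: [0.4403, -0.361, 0.2]
eef_rot: [3.14, 0.001, 1.295]
force: [0.5, 0.1, 0.6]
grip_width: 0.047
grip_force: 0.0
```

Run:
```python
from hold import *
auto('w7',{'C':(.4234,-.3065,-.278),'D':(.5422,-.304,-.514)})
print(move([0.4234,-.3065,.0125],1.293))
```

```text
C [ 0.4236 -0.3068] len 0.0433 long axis -0.278
D [ 0.5424 -0.3043] len 0.0432 long axis -0.512
place [351.9 124.7] 0.97 [ 0.5431 -0.3076]
place [253.4 151.1] 0.61 [ 0.4256 -0.3053]
[1.509, -1.06, 6.213, 0.0, -0.003, 0.051]
```

step_arm(plan=[[[0.8, -0.5, 0.5, 0, 0, 0], [1.5, -1.06, 1.8, 0, 0, 0], [1.5, -1.06, 3, 0, 0, 0], [1.5, -1.06, 4.2, 0, 0, 0], [1.5, -1.06, 5.2, 0, 0, 0], [1.5, -1.06, 5.8, 0, 0, 0], [1.5, -1.06, 6.1, 0, 0, 0], [1.5, -1.06, 6.15, 0, 0, 0]]])

```text
time_s: 19.65
ee_pos: [0.423, -0.3057, 0.0128]
eef_rot: [-3.139, -0.001, 1.3]
force: [0.1, 0.4, -0.4]
grip_width: 0.0471
grip_force: 0.0
```

step_arm(plan=[[[0, 0, 0, 0, 0, 0], [0, 0, 0, 0, 0, 0], [0, 0, 0, 0, 0, 0], [0, 0, 0, 0, 0, 0], [0, 0, 0, 0, 0, 0], [0, 0, 0, 0, 0, 0], [0, 0, 0, 0, 0, 0]]], grip=0)

```text
time_s: 20.23
ee_pos: [0.4231, -0.3075, 0.0151]
eef_rot: [3.141, 0.0, 1.298]
force: [-1.3, -0.5, 5.3]
grip_width: 0.0115
grip_force: 40.0
```

Run:
```python
from h import *
print(move([0.6433,-0.0542,0.11],1.688))
```

```text
[10.106, 4.799, -3.164, 0.007, 0.004, -3.72]
```

step_arm(plan=[[[0, 0, -1, 0, 0, 0], [0, 0, -2.2, 0, 0, 0], [10.1, 4.8, -3.2, 0, 0, -3.7], [10.1, 4.8, -3.2, 0, 0, -3.7], [10.1, 4.8, -3.2, 0, 0, -3.7], [10.1, 4.8, -3.2, 0, 0, -3.7], [10.1, 4.8, -3.2, 0, 0, -3.7], [10.1, 4.8, -3.2, 0, 0, -3.7]]])

```text
time_s: 20.9
ee_pos: [0.5873, -0.1176, 0.103]
eef_rot: [-3.142, 0.0, 1.686]
force: [0.1, -0.5, -0.2]
grip_width: 0.0113
grip_force: 40.0
```

Run:
```python
from h import *
print(move([0.6433,-0.0542,0.105],1.688))
```

```text
[1.884, 2.097, -0.066, -0.0, 0.0, -0.018]
```

step_arm(plan=[[[1.9, 2.1, 0, 0, 0, 0], [1.9, 2.1, 0, 0, 0, 0], [1.9, 2.1, 0, 0, 0, 0], [1.9, 2.1, 0, 0, 0, 0], [1.9, 2.1, 0, 0, 0, 0]]])

```text
time_s: 21.32
ee_pos: [0.6419, -0.0559, 0.1023]
eef_rot: [-3.141, -0.0, 1.686]
force: [-0.4, 0.0, -0.4]
grip_width: 0.0118
grip_force: 40.0
```

Run:
```python
from h import *
print(move([0.6433,-0.0542,0.056],1.688))
```

```text
[0.051, 0.056, 1.544, -0.01, -0.001, -0.018]
```

step_arm(plan=[[[0.03, 0.03, 0, 0, 0, 0], [0.05, 0.04, 0.3, 0, 0, 0], [0.05, 0.04, 0.8, 0, 0, 0], [0.05, 0.04, 1.15, 0, 0, 0], [0.05, 0.04, 1.4, 0, 0, 0], [0.05, 0.04, 1.5, 0, 0, 0], [0.05, 0.04, 1.55, 0, 0, 0], [0.05, 0.04, 1.55, 0, 0, 0]]])

```text
time_s: 21.98
ee_pos: [0.6434, -0.0541, 0.0563]
eef_rot: [-3.142, -0.0, 1.686]
force: [-0.7, 0.5, -0.7]
grip_width: 0.0115
grip_force: 40.0
```

step_arm(plan=[[[0, 0, 0.03, 0, 0, 0], [0, 0, 0.03, 0, 0, 0], [0, 0, 0.03, 0, 0, 0]]], grip=0.5)

```text
time_s: 22.23
ee_pos: [0.6436, -0.0539, 0.0559]
eef_rot: [3.141, 0.0, 1.686]
force: [-0.9, -0.1, -0.2]
grip_width: 0.0282
grip_force: 0.0
```

step_arm(plan=[[[0, 0, 0, 0, 0, 0], [0, 0, -1, 0, 0, 0], [0, 0, -2.5, 0, 0, 0], [-2, -0.3, -3.5, 0, 0, 0], [-11, -2, -4, 0, 0, 6], [-11, -2, -4, 0, 0, 6], [-11, -2, -4, 0, 0, 6], [-11, -2, -4, 0, 0, 6]]])

```text
time_s: 22.9
ee_pos: [0.6305, -0.2578, 0.1635]
eef_rot: [3.141, 0.0, 1.18]
force: [0.2, -0.2, 0.1]
grip_width: 0.0471
grip_force: 0.0
```

Run:
```python
from h import *
print(move([0.53,-0.36,0.2],1.057))
```

```text
[-4.426, -1.798, -1.218, 0.006, -0.0, 1.176]
```

step_arm(plan=[[[-4.4, -1.8, -1.2, 0, 0, 1.2], [-4.4, -1.8, -1.2, 0, 0, 1.2], [-4.4, -1.8, -1.2, 0, 0, 1.2], [-4.4, -1.8, -1.2, 0, 0, 1.2], [-4.4, -1.8, -1.2, 0, 0, 1.2], [-4.4, -1.8, -1.2, 0, 0, 1.2]]])

```text
time_s: 23.4
ee_pos: [0.5308, -0.3588, 0.1994]
eef_rot: [3.141, -0.0, 1.058]
force: [-0.2, 0.8, -1.0]
grip_width: 0.0472
grip_force: 0.0
```

Run:
```python
from hold import *
auto('w8',{'D':(.5422,-.304,-.514)})
print(move([0.5423,-.3041,.0125],1.057))
```

```text
D [ 0.5418 -0.3043] len 0.0432 long axis -0.511
place [268.4 150.9] 0.89 [ 0.5452 -0.3095]
place [120.5 224.4] 0.18 [ 0.3419 -0.2973]
[1.718, -0.557, 6.202, -0.003, -0.002, 0.038]
```

step_arm(plan=[[[0.8, -0.3, 0.5, 0, 0, 0], [1.7, -0.56, 1.8, 0, 0, 0], [1.7, -0.56, 3, 0, 0, 0], [1.7, -0.56, 4.2, 0, 0, 0], [1.7, -0.56, 5.2, 0, 0, 0], [1.7, -0.56, 5.8, 0, 0, 0], [1.7, -0.56, 6.1, 0, 0, 0], [1.7, -0.56, 6.15, 0, 0, 0]]])

```text
time_s: 24.17
ee_pos: [0.5414, -0.3039, 0.0123]
eef_rot: [-3.138, -0.0, 1.062]
force: [0.1, 0.0, -0.4]
grip_width: 0.0469
grip_force: 0.0
```

step_arm(plan=[[[0, 0, 0, 0, 0, 0], [0, 0, 0, 0, 0, 0], [0, 0, 0, 0, 0, 0], [0, 0, 0, 0, 0, 0], [0, 0, 0, 0, 0, 0], [0, 0, 0, 0, 0, 0], [0, 0, 0, 0, 0, 0]]], grip=0)

```text
time_s: 24.75
ee_pos: [0.5417, -0.3055, 0.0149]
eef_rot: [3.141, 0.0, 1.06]
force: [-0.9, 1.1, 5.5]
grip_width: 0.0117
grip_force: 40.0
```

Run:
```python
from h import *
print(move([0.6484,-0.0979,0.11],1.688))
```

```text
[7.775, -0.275, -3.17, 0.007, 0.002, -5.994]
```

step_arm(plan=[[[0, 0, -1, 0, 0, 0], [0, 0, -2.2, 0, 0, 0], [7.8, -0.3, -3.2, 0, 0, -6], [7.8, -0.3, -3.2, 0, 0, -6], [7.8, -0.3, -3.2, 0, 0, -6], [7.8, -0.3, -3.2, 0, 0, -6], [7.8, -0.3, -3.2, 0, 0, -6], [7.8, -0.3, -3.2, 0, 0, -6]]])

```text
time_s: 25.42
ee_pos: [0.6491, -0.0934, 0.1109]
eef_rot: [3.141, -0.0, 1.698]
force: [0.5, -0.5, -0.8]
grip_width: 0.0115
grip_force: 40.0
```

step_arm(plan=[[[0, 0, 0, 0, 0, 0], [0, 0, 0, 0, 0, 0], [0, 0, 0, 0, 0, 0]]])

```text
time_s: 25.67
ee_pos: [0.6475, -0.0973, 0.1099]
eef_rot: [-3.141, -0.0, 1.688]
force: [0.4, -0.2, -0.4]
grip_width: 0.0116
grip_force: 40.0
```

Run:
```python
from h import *
print(move([0.6484,-0.0979,0.105],1.688))
```

```text
[-0.025, 0.026, 0.165, -0.007, -0.0, 0.002]
```

step_arm(plan=[[[-0.05, 0.02, 0, 0, 0, 0], [-0.05, 0.02, 0.4, 0, 0, 0], [-0.05, 0.02, 0.9, 0, 0, 0], [-0.05, 0.02, 1.3, 0, 0, 0], [-0.05, 0.02, 1.6, 0, 0, 0], [-0.05, 0.02, 1.75, 0, 0, 0], [-0.05, 0.02, 1.8, 0, 0, 0], [-0.05, 0.02, 1.8, 0, 0, 0]]])

```text
time_s: 26.33
ee_pos: [0.6487, -0.0983, 0.0561]
eef_rot: [-3.141, -0.0, 1.689]
force: [0.3, 1.0, -0.8]
grip_width: 0.0113
grip_force: 40.0
```

step_arm(plan=[[[0, 0, 0.03, 0, 0, 0], [0, 0, 0.03, 0, 0, 0], [0, 0, 0.03, 0, 0, 0]]], grip=0.5)

```text
time_s: 26.58
ee_pos: [0.649, -0.0982, 0.056]
eef_rot: [3.141, 0.0, 1.689]
force: [0.4, -0.4, 0.8]
grip_width: 0.0282
grip_force: 0.0
```

step_arm(plan=[[[0, 0, 0, 0, 0, 0], [0, 0, -1, 0, 0, 0], [0, 0, -2.5, 0, 0, 0], [-1, -1, -4, 0, 0, 0], [-3, -3, -5, 0, 0, -5], [-3, -3, -5, 0, 0, -10], [-3, -3, -5, 0, 0, -15], [-3, -3, -5, 0, 0, -15]]])

```text
time_s: 27.25
ee_pos: [0.5685, -0.2018, 0.2091]
eef_rot: [3.14, 0.004, 2.191]
force: [0.3, -0.4, 0.2]
grip_width: 0.0469
grip_force: 0.0
```

Run:
```python
from hold import *
print(move([0.515,-0.044,0.2],3.256))
```

```text
[5.318, 1.608, 0.281, -0.006, 0.048, -10.166]
```

step_arm(plan=[[[4.2, 3.5, -0.5, 0, 0, -10.2], [4.2, 3.5, -0.5, 0, 0, -10.2], [4.2, 3.5, -0.5, 0, 0, -10.2], [4.2, 3.5, -0.5, 0, 0, -10.2], [4.2, 3.5, -0.5, 0, 0, -10.2], [4.2, 3.5, -0.5, 0, 0, -10.2], [4.2, 3.5, -0.5, 0, 0, -10.2], [4.2, 3.5, -0.5, 0, 0, -10.2]]])

```text
time_s: 27.92
ee_pos: [0.5826, -0.0343, 0.2208]
eef_rot: [-3.141, 0.001, -3.088]
force: [0.4, -0.3, 0.7]
grip_width: 0.047
grip_force: 0.0
```

step_arm(plan=[[[0, 0, 0, 0, 0, -2], [0, 0, 0, 0, 0, -2], [0, 0, 0, 0, 0, -2], [0, 0, 0, 0, 0, -2]]])

```text
time_s: 28.25
ee_pos: [0.5826, -0.0346, 0.2206]
eef_rot: [-3.141, 0.0, -2.888]
force: [-0.4, -0.4, 0.1]
grip_width: 0.0468
grip_force: 0.0
```

Run:
```python
from hold import *
T=tool(); np.save('w9T.npy',T); save('wrist','w9.png')
for d in ctrl.place_of('button_top','wrist')[:2]: print('btn',np.round(d['at']),d['confidence'],atz(cam('wrist',T),d['at'],.103))
print(T[:3,3],move([0.538,-0.044,0.082],3.256))
```

```text
btn [281. 161.] 0.87 [ 0.5382144  -0.04395172  0.103     ]
[ 0.58255401 -0.03460536  0.22063993] [1.517, 0.071, 4.618, -0.001, 0.002, 1.328]
```

View pics/w9.png

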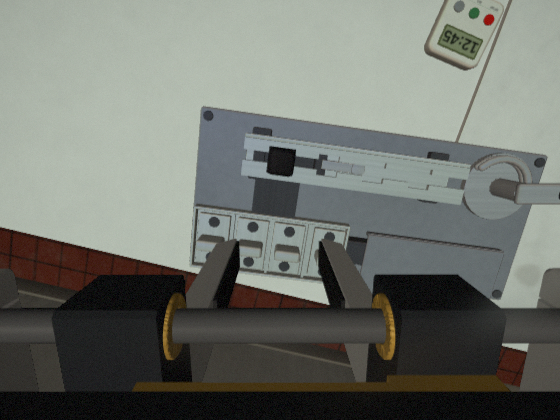

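step_arm(plan=[[[1.5, 0.07, 0, 0, 0, 1.1], [1.5, 0.07, 1, 0, 0, 1.33], [1.5, 0.07, 2, 0, 0, 1.33], [1.5, 0.07, 3, 0, 0, 1.33], [1.5, 0.07, 3.8, 0, 0, 1.33], [1.5, 0.07, 4.3, 0, 0, 1.33], [1.5, 0.07, 4.5, 0, 0, 1.33], [1.5, 0.07, 4.55, 0, 0, 1.33]]])

```text
time_s: 29.02
ee_pos: [0.5381, -0.044, 0.0831]
eef_rot: [3.141, -0.001, -3.026]
force: [0.2, -0.0, -0.3]
grip_width: 0.0469
grip_force: 0.0
```

step_arm(plan=[[[0, 0, 0, 0, 0, 0], [0, 0, 0, 0, 0, 0], [0, 0, 0, 0, 0, 0], [0, 0, 0, 0, 0, 0], [0, 0, 0, 0, 0, 0], [0, 0, 0, 0, 0, 0]]], grip=0, squeeze=25)

```text
time_s: 29.52
ee_pos: [0.5389, -0.044, 0.0847]
eef_rot: [-3.141, 0.001, -3.024]
force: [0.5, 0.3, 4.1]
grip_width: 0.0248
grip_force: 25.0
```

Press about 10.5 mm.

step_arm(plan=[[[0, 0, 0.15, 0, 0, 0], [0, 0, 0.28, 0, 0, 0], [0, 0, 0.38, 0, 0, 0], [0, 0, 0.38, 0, 0, 0]]])

```text
time_s: 29.85
ee_pos: [0.5389, -0.0441, 0.0731]
eef_rot: [-3.141, 0.001, -3.024]
force: [-0.8, 0.1, 9.3]
grip_width: 0.0246
grip_force: 25.0
```

step_arm(plan=[[[0, 0.4, 0, 0, 0, 0], [0, 1, 0, 0, 0, 0], [0, 1.6, 0, 0, 0, 0], [0, 2.2, 0, 0, 0, 0], [0, 2.8, 0, 0, 0, 0], [0, 3.4, 0, 0, 0, 0], [0, 4, 0, 0, 0, 0], [0, 4.5, 0, 0, 0, 0]]])

```text
time_s: 30.52
ee_pos: [0.523, 0.0907, 0.0734]
eef_rot: [-3.141, 0.001, -3.024]
force: [-0.4, -4.0, 8.4]
grip_width: 0.0249
grip_force: 25.0
```

Run:
```python
from h import *
print(move([.538-.15*.117,-.0441+.15*.993,0.0731]))
```

```text
[0.031, 0.479, 0.008, 0.0, 0.0, 0.0]
```

step_arm(plan=[[[0.03, 0.2, 0, 0, 0, 0], [0.03, 0.4, 0, 0, 0, 0], [0.03, 0.5, 0, 0, 0, 0], [0.03, 0.5, 0, 0, 0, 0]]])

```text
time_s: 30.85
ee_pos: [0.5212, 0.1056, 0.0737]
eef_rot: [3.141, 0.003, -3.024]
force: [3.3, 3.2, 7.9]
grip_width: 0.0249
grip_force: 25.0
```

step_arm(plan=[[[0, 0, -0.15, 0, 0, 0], [0, 0, -0.3, 0, 0, 0], [0, 0, -0.38, 0, 0, 0], [0, 0, -0.38, 0, 0, 0]]])

```text
time_s: 31.18
ee_pos: [0.5211, 0.1052, 0.0847]
eef_rot: [3.141, 0.003, -3.024]
force: [4.0, 2.3, 4.1]
grip_width: 0.0247
grip_force: 25.0
```

step_arm(plan=[[[0, 0, 0, 0, 0, 0], [0, 0, 0, 0, 0, 0], [0, 0, 0, 0, 0, 0], [0, 0, -1, 0, 0, 0], [0, 0, -2, 0, 0, 0], [0, 1, -3.3, 0, 0, 0], [0, 3, -4.5, 0, 0, 0], [-0.2, 4.5, -4.5, 0, 0, 0]]], grip=0.5)

```text
time_s: 31.85
ee_pos: [0.5119, 0.2055, 0.2137]
eef_rot: [3.141, 0.004, -3.027]
force: [0.9, 0.1, 0.4]
grip_width: 0.0472
grip_force: 0.0
```

step_arm(plan=[[[0, 0.5, 0, 0, 0, 0], [0, 0.5, 0, 0, 0, 0], [0, 0.5, 0, 0, 0, 0], [0, 0.5, 0, 0, 0, 0]]])

```text
time_s: 32.18
ee_pos: [0.5096, 0.2192, 0.2094]
eef_rot: [-3.141, -0.001, -3.025]
force: [0.9, -0.7, 0.1]
grip_width: 0.0469
grip_force: 0.0
```

Run:
```python
from hold import *
T=tool(); np.save('w10T.npy',T); save('wrist','w10.png'); c=cam('wrist',T); print(T[:3,3])
for q,z in (('crank_top',.12),('button_top',.103),('cam_axis',.12)):
  for d in ctrl.place_of(q,'wrist')[:2]: print(q,np.round(d['at']),d['confidence'],atz(c,d['at'],z))
```

```text
[0.50957852 0.21917518 0.20940131]
crank_top [323. 206.] 0.88 [0.49566679 0.25584951 0.12      ]
button_top [156. 213.] 0.9 [0.52380867 0.10665136 0.103     ]
cam_axis [274. 216.] 0.94 [0.50976459 0.21439392 0.12      ]
```

View pics/w10.png

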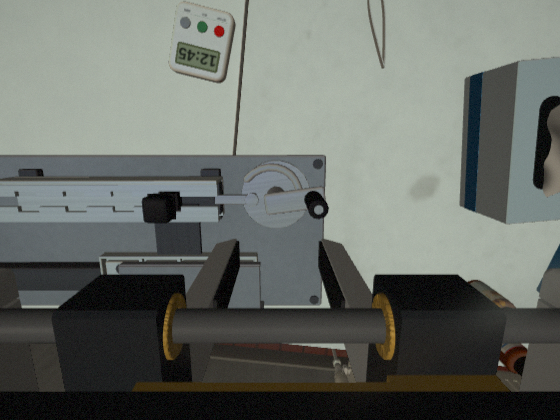

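Run:
```python
from h import *
print(atz(cam('wrist',np.load('w10T.npy')),(319,210),.12), move([.499,.252,.086],3.258))
```

```text
[0.49996343 0.252728   0.12      ] [0.232, 1.132, 4.128, -0.001, -0.004, -0.005]
```

step_arm(plan=[[[0.1, 0.6, 0, 0, 0, 0], [0.21, 1.15, 0, 0, 0, 0], [0.21, 1.15, 1, 0, 0, 0], [0.21, 1.15, 2.2, 0, 0, 0], [0.21, 1.15, 3.2, 0, 0, 0], [0.21, 1.15, 3.9, 0, 0, 0], [0.21, 1.15, 4.1, 0, 0, 0], [0.21, 1.15, 4.1, 0, 0, 0]]])

```text
time_s: 33.05
ee_pos: [0.499, 0.2529, 0.0859]
eef_rot: [-3.141, -0.003, -3.025]
force: [-0.2, -0.7, 0.1]
grip_width: 0.0471
grip_force: 0.0
```

step_arm(plan=[[[0, 0, 0, 0, 0, 0], [0, 0, 0, 0, 0, 0], [0, 0, 0, 0, 0, 0], [0, 0, 0, 0, 0, 0], [0, 0, 0, 0, 0, 0], [0, 0, 0, 0, 0, 0], [0, 0, 0, 0, 0, 0]]], grip=0, squeeze=30)

```text
time_s: 33.63
ee_pos: [0.4999, 0.2528, 0.0879]
eef_rot: [-3.14, 0.001, -3.024]
force: [0.7, -7.6, 6.0]
grip_width: 0.0176
grip_force: 30.0
```

Run:
```python
from h import *
T=tool();a=.117;ax=np.array([.5074,.2151]); v=T[:2,3]-ax
p0=np.arctan2(v[1],v[0])-(np.pi/2+a); r=np.hypot(*v); print(T[:3,3],p0,r)
for p in np.r_[np.arange(.4,3.15,.2),3.15]:
    q=ax+.038*np.array([np.cos(p+np.pi/2+a),np.sin(p+np.pi/2+a)]); print(round(p,2),np.round(T[:3,:3].T@(np.r_[q,T[2,3]]-T[:3,3])/.03,2)[:2])
```

```text
[0.49991747 0.25284679 0.08790324] 0.078692621851437 0.0384812712672925
0.4 [ 0.39 -0.11]
0.6 [ 0.61 -0.23]
0.8 [ 0.81 -0.4 ]
1.0 [ 0.97 -0.59]
1.2 [ 1.08 -0.82]
1.4 [ 1.15 -1.06]
1.6 [ 1.17 -1.32]
1.8 [ 1.13 -1.57]
2.0 [ 1.05 -1.81]
2.2 [ 0.92 -2.02]
2.4 [ 0.76 -2.21]
2.6 [ 0.55 -2.36]
2.8 [ 0.32 -2.47]
3.0 [ 0.08 -2.53]
3.15 [-0.11 -2.55]
```

step_arm(plan=[[[0.2, -0.04, 0, 0, 0, 0], [0.39, -0.11, 0, 0, 0, 0], [0.61, -0.23, 0, 0, 0, 0], [0.81, -0.4, 0, 0, 0, 0], [0.97, -0.59, 0, 0, 0, 0], [1.08, -0.82, 0, 0, 0, 0], [1.15, -1.06, 0, 0, 0, 0], [1.17, -1.32, 0, 0, 0, 0]]], squeeze=40)

```text
time_s: 34.3
ee_pos: [0.4711, 0.2105, 0.088]
eef_rot: [3.14, 0.006, -3.024]
force: [14.0, 6.2, -7.5]
grip_width: 0.0175
grip_force: 40.0
```

step_arm(plan=[[[-0.04, -0.25, 0, 0, 0, 0], [-0.12, -0.49, 0, 0, 0, 0], [-0.25, -0.7, 0, 0, 0, 0], [-0.41, -0.89, 0, 0, 0, 0], [-0.62, -1.04, 0, 0, 0, 0], [-0.85, -1.15, 0, 0, 0, 0], [-1.09, -1.21, 0, 0, 0, 0], [-1.2, -1.22, 0, 0, 0, 0]]])

```text
time_s: 34.97
ee_pos: [0.5098, 0.1777, 0.0879]
eef_rot: [-3.141, 0.0, -3.025]
force: [-3.5, -3.2, 9.6]
grip_width: 0.0173
grip_force: 40.0
```

```bash
cat > ang.py <<'E'
from h import *
T=tool();a=.117;ax=np.array([.5074,.2151]); v=T[:2,3]-ax
print(T[:3,3],'cam',(np.arctan2(v[1],v[0])-(np.pi/2+a))%(2*np.pi),np.hypot(*v))
for p in (3.0,3.1,3.15,3.2):
    q=ax+.038*np.array([np.cos(p+np.pi/2+a),np.sin(p+np.pi/2+a)]); print(round(p,2),np.round(T[:3,:3].T@(np.r_[q,T[2,3]]-T[:3,3])/.03,2)[:2])
E
python3 ang.py
```

```text
[0.5098062  0.17766611 0.08786951] cam 3.0887829888412996 0.037511141771226754
3.0 [ 0.11 -0.01]
3.1 [-0.01 -0.02]
3.15 [-0.08 -0.02]
3.2 [-0.14 -0.02]
```

Nudge slightly further to about 3.14, then release and rise.

step_arm(plan=[[[-0.05, 0, 0, 0, 0, 0], [-0.08, 0, 0, 0, 0, 0], [-0.08, 0, 0, 0, 0, 0], [-0.08, 0, 0, 0, 0, 0]]])

```text
time_s: 35.3
ee_pos: [0.512, 0.1778, 0.0879]
eef_rot: [-3.141, 0.001, -3.024]
force: [-1.7, -4.9, 5.9]
grip_width: 0.0175
grip_force: 40.0
```

step_arm(plan=[[[0, 0, 0, 0, 0, 0], [0, 0, 0, 0, 0, 0], [0, 0, 0, 0, 0, 0], [0, 0, -0.5, 0, 0, 0], [0, 0, -1.5, 0, 0, 0], [0, 0, -2.7, 0, 0, 0], [0, 0, -3.9, 0, 0, 0], [0, 0, -4.5, 0, 0, 0]]], grip=0.5)

```text
time_s: 35.97
ee_pos: [0.5124, 0.1786, 0.2264]
eef_rot: [3.141, 0.005, -3.024]
force: [-0.3, 0.5, 1.2]
grip_width: 0.0469
grip_force: 0.0
```

Run:
```python
from hold import *
T=tool(); c=cam('wrist',T); im=save('wrist','w11.png'); print(T[:3,3])
for q,z in (('crank_top',.12),('button_top',.103),('cam_axis',.12)):
  for d in ctrl.place_of(q,'wrist')[:2]: print(q,np.round(d['at']),d['confidence'],atz(c,d['at'],z))
save('side','s2.png')
a=cv2.imread('pics/w11.png')[100:300,0:400]; b=cv2.imread('pics/s2.png')[150:260,220:380]
cv2.imwrite('pics/fin.png',np.vstack([cv2.resize(a,(800,400)),cv2.resize(cv2.copyMakeBorder(b,0,0,0,60,0),None,fx=1.8,fy=1.8) if 0 else cv2.copyMakeBorder(cv2.resize(b,(291,200)),0,0,0,509,0)]) if 0 else np.vstack([cv2.resize(a,(640,320)),cv2.copyMakeBorder(cv2.resize(b,(400,275)),0,0,0,240,cv2.BORDER_CONSTANT)]))
```

```text
[0.51236343 0.1786022  0.22642871]
crank_top [278. 210.] 0.93 [0.51180889 0.17742996 0.12      ]
button_top [206. 207.] 0.64 [0.52047259 0.10840665 0.103     ]
```

View pics/fin.png

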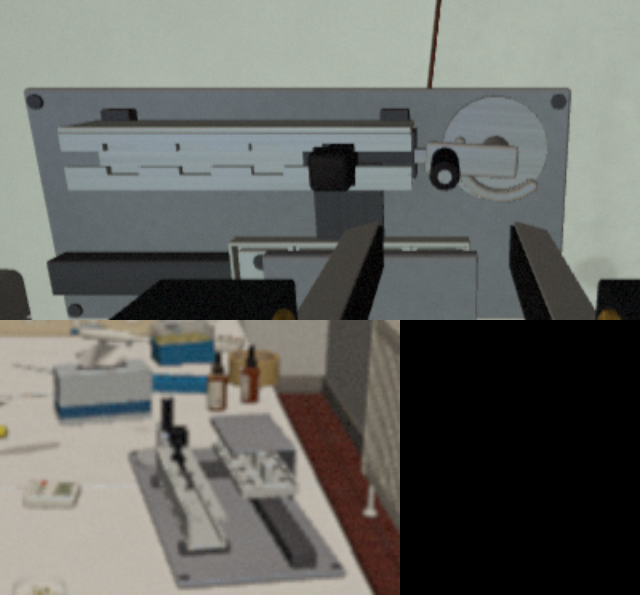

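```bash
python3 -c "
from station import ctrl
print(ctrl.hand_in())"
```

```text
the job is handed in; nothing more can be done
None
```

The job is handed in: all four holders were placed flat in the tray's pockets, the slide was pushed in to the last hole with the button up, and the cam was turned about half a turn. The tool gave no verdict and I couldn't measure the bolt's draw.

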